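# Open the lens case: lid off the tray, then find which way its cap turns

## Task

Take the clear lid off the round white lens tray by its upright grip, tipping it up with the opposite edge still resting on the rim before you lift it off, lay it flat and centred on the cork mat, and let go of it. Then open the round green lens case in the tray: its cap may have an ordinary or a reverse thread, so find out by trying which way it gives, turn it that way until it is loose (about 80 degrees), then lift it off. Finish while holding the cap still and level about 10 cm above the case, without putting it down or letting go, and leave everything else where it stands.

Things in the scene. Friction and masses are not known exactly. Their poses are not given: they have to be found in the camera images.
- tray: round white lens tray, fixed on the bamboo rack (rack top 70 mm above the counter), the lens case fixed in its middle. Wall 152 mm across outside, 144 mm inside; rim 44 mm above the tray's underside. Origin at the centre of its underside, z up.
- case_seat (a point): where the closed cap's underside centre sits, on the tray's axis, 10 mm above the tray's underside. The green case round it is 58 mm across; its two raised collar segments, on the tray's +x and -x sides, reach 11 mm above this point.
- cap: round ribbed green twist cap, 36 mm across where gripped, 28 mm tall, about 25 g; origin at the centre of its underside, z up. Closed, its upper 17 mm stand clear of the collar. Two lugs low on it, along its +x and -x (47 mm tip to tip), catch under the collar: closed, cap x lies along tray x within 0.1 rad and it lifts no more than 2 mm.
- cap_top (a point): centre of the cap's top, 28 mm above its origin. One way the cap meets a hidden stop within 0.35 rad (the fingers then slip round it; 25 N of grip is plenty); the other way it turns almost freely and is loose 1.1 to 2.0 rad from closed, aim for 1.4. Which way is free, clockwise or not, changes from start to start and cannot be seen.
- lid: clear round lid, 162 mm across, 5 mm thick, about 100 g, loose on the tray's rim; a 4 mm deep locating skirt (135 mm across) below. Origin: centre of the disc's underside, 44 mm above the tray's underside when seated, 4 mm above what it is laid on. White upright grip at lid x = -58 mm: 10 mm thick along lid x, 36 mm long along y, 22 mm high.
- lid_fin (a point): middle of the top edge of the lid's white upright grip: x = -58 mm, z = +27 mm in the lid's frame
- lid_far (a point): point on the lid's edge across from the grip, at its underside: x = +81 mm in the lid's frame
- mat: round cork mat, 190 mm across, 3 mm thick, fixed on the rack; origin at the centre of its underside (on the rack top), z up
- tweezers: aluminium tweezers, lying flat, 100 x 14 x 7 mm, between tray and mat; origin at the middle of the underside, x along them
- jar: closed square glass jar, 45 x 45 x 59 mm with a round metal lid, on the left end of the rack; origin under its centre
- soap_dish: round white ceramic dish with soap, 90 mm across, 22 mm high, on the left end of the rack; origin under its centre
- solution: white bottle, 48 mm across, 130 mm tall, on the right end of the rack; origin under its centre
- mirror: round plastic mirror, 110 mm across, on a small foot, 165 mm tall, on the right end of the rack; origin under its foot

How it is judged (in metres and radians):
On the way, in this order (a step that is already met when the one before it is completed fails the run):
1. the lid is tipped up at its grip, the opposite edge still resting on the tray's rim (angle between lid's own z axis and vertical above 0.15 rad and z of lid_far in the frame of tray below 0.056 m and horizontal distance between lid and tray below 0.05 m and contact force between the fingers and lid above 0.3 N), for 0.1 s.
2. the lid lies flat on the cork mat and is let go (horizontal distance between lid and mat below 0.04 m and angle between lid's own z axis and vertical below 0.06 rad and z of lid in the frame of mat below 0.012 m and contact force between the fingers and lid below 0.1 N and linear speed of lid below 0.02 m/s), for 0.2 s.
3. the cap is turned loose while still down in the case (angle between the x axis of cap and the x axis of tray, either way round above 0.8 rad and z of cap in the frame of tray below 0.016 m and horizontal distance between cap and tray below 0.006 m), for 0.1 s.
At the end, for the whole second after the job is handed in: The gripper holds the cap still, within 0.3 rad of level, its underside 60 to 190 mm above its closed place and within 60 mm sideways of the case's axis; the lid lies flat (within 0.06 rad) on the mat, its centre within 40 mm of the mat's, untouched by the fingers (all of step 2 and z of cap in the frame of tray between 0.07 and 0.2 m and horizontal distance between cap and tray below 0.06 m and angle between cap's own z axis and vertical below 0.3 rad and contact force between the fingers and cap above 0.5 N and linear speed of cap below 0.02 m/s); the arm keeps its last pose, push and grip.
It fails at once if a bystander is shifted by more than 30 mm (distance of any of tweezers, jar, soap_dish, solution, mirror from where it was at the start of the episode above 0.03 m).
It fails at once if a standing bystander is tipped over (angle between any of tweezers, jar, soap_dish, solution, mirror's own z axis and vertical above 0.5 rad).
It also fails if it takes over 64 s, if anything falls off the work surface, if the arm or the gripper's body presses on something with over 40 N, if the wrist force passes 120 N, or if a joint passes its speed limit or range.

## Robot

A 6-joint arm with a two-finger parallel gripper is mounted at the origin on the work surface. World frame = base frame: x ahead of the robot, y to its left, z up, the work surface at z = 0. Lengths are in m, angles in degrees, forces in N, time in s.
With the tool pointing down it reaches from about 0.4 to 0.825 m from the base axis. Payload 7 kg.
Tool frame: the origin (TCP) lies at the very end of the fingers, on their centre line; the grasp point (between the pads) lies 19 mm behind it (r.grip_depth is the distance from the TCP to the grasp point, in m); z points along the fingers, y is the line along which they close (so a half turn about z gives the same grasp; the last joint's range is limited). The gripper opens to 88 mm and grips with 3 to 60 N. Pads are 19 mm wide; open, the fingers measure 130 mm over their backs; the gripper's body (78 mm by 193 mm) begins 47 mm behind the grasp point.
Start: joints at [-59.181, 20.546, 0.682, 0, -70.136, -16.507], TCP at [0.167, -0.654, 0.227] pointing down, gripper open.
Joint ranges: [-176.03, 176.03], [-82.01, 121.73], [-58.28, 71.71], [-173.87, 95.51], [-174.79, -0.11], [-173.66, 173.66]. Speed limits (degrees/s): [136.94, 136.94, 172.46, 180, 180, 180].

## Interface

Orientations are given as [roll, pitch, yaw] about the fixed x, y, z axes, in that order (R = Rz(yaw) Ry(pitch) Rx(roll)).
In Python, from plant import r gives the robot as it stands.
- The arm moves only by the tool play_rows, never from a script. Its argument "rows" is a list that holds one entry, the list of rows, each a list of 5 numbers: the closure, from 0 (fully open) to 1 (shut), then the shift along the tool's x, y, z each as a share of 0.5 m, from -1 to 1, then the turn about the tool's z as a share of 1.5 rad, from -1 to 1. A call has exactly 8 rows; each row is the pose to reach, as a shift and turn from the pose commanded when the call began, along the tool's axes at that moment; what a row does not reach only later rows make up. A row lasts 1/12 s, in which the tool goes at most 41.7 mm and 7.16 degrees, less where a joint would pass 70% of its speed; a pose out of reach is approached as far as the arm can. A call with a number of a shift or a turn outside -1 to 1 is refused whole. A call with a gripper value outside its range is refused whole. The fingers move at their own pace and stop on an object; "squeeze" is the grip in N (left out, the last holds). Time passes only in rows, so rows that repeat a pose let the fingers close, or fill a call up. It gives the time, the measured TCP pose, the force, the opening and the grip force at its end, in the units of the state.
- r.get_state(): the state, without advancing time (a new reading comes with each control period).
- r.capture(name): name is "scene" or "side" or "wrist"; returns the picture (384x512x3 uint8, red, green, blue); there is no depth.
- r.camera_info(name): a dict with "fovy" (degrees; the focal length in pixels is half the picture's height over the tangent of half this angle, whatever the lens; pixels are square), "cx", "cy" (the principal point, pixels), "pose" (4x4, takes a point from camera to world coordinates). Camera axes: x right, y down, z forward; pixel columns grow to the right and rows downward; lengths in m; the calibration is good to about 2 mm. A picture is of the moment at which its call begins: read the wrist's pose just before it. camera_info takes no time and is no camera call; for the wrist camera it gives the pose at the moment of the call.
- r.close_job(): hands the job in; it is judged then, once.
The state is a dict: "time_s": time; "joints": joint angles; "qd": joint speeds; "joint_torque": joint torques, N m; "tcp_pos": TCP position; "eef_rot": TCP orientation; "contact_force": force on the tool from outside, world axes, zero at the start; "moment": the same for the moment, N m; "gripper_width": finger opening in m; "gripper_force": force on a finger pad.
Only numpy, scipy, OpenCV 4.12 (cv2) and the standard library are available. Lean on these libraries where they do the work, as an engineer would, in place of code of your own. Each camera call takes 0.05 s, during which the arm holds its last target. There are 200 camera calls.

## Working session

There is one attempt and no reset: what is moved stays moved. The work goes in short steps, Python scripts to look and compute and a tool call to move; the robot and the scene stay as the last step left them, time stands still between calls to the robot, and variables do not carry over. Pictures are saved under pics/ and viewed, at most 11 in all, crops included, and the job is handed in when it is done.

Besides the shell and the picture viewer there is one more tool, called after "Call:" by a JSON object that holds its "api" and its "payload". play_rows: Moves the arm, as the interface text tells. Its arguments: {"type":"object","properties":{"rows":{"type":"array","items":{"type":"array","items":{"type":"array","items":{"type":"number"}}}},"squeeze":{"type":"number"}},"required":["rows"]}

```bash
mkdir -p pics; ls; python3 - <<'E'
from plant import r
import cv2,numpy as np
s=r.get_state();print(s)
for n in("scene","side","wrist"):
    i=r.camera_info(n);print(n,i["fovy"],i["cx"],i["cy"],np.round(i["pose"],4).tolist())
    cv2.imwrite(f"pics/{n}0.png",cv2.cvtColor(r.capture(n),cv2.COLOR_RGB2BGR))
a=[cv2.imread(f"pics/{n}0.png") for n in("scene","side")]
E
```

```text
pics
{'time_s': 0.0, 'joints': array([-5.91817784e+01,  2.05929268e+01,  6.33384169e-01, -1.96445441e-02,
       -7.01332611e+01, -1.65068789e+01]), 'qd': array([-0.03985941,  0.04833581,  0.00977305, -0.00822046,  0.05468906,
       -0.04607634]), 'joint_torque': array([ 1.78894206e-03, -5.82718492e+01,  2.93050539e+01,  6.99776441e+00,
        6.57933037e-03, -1.67744938e-04]), 'tcp_pos': array([ 0.16671091, -0.65359838,  0.22560436]), 'eef_rot': array([ 1.79905774e+02, -8.66508730e-03, -1.65695341e+02]), 'contact_force': array([0.2302399 , 0.69894835, 0.27250905]), 'moment': array([-0.00566673,  0.01737791,  0.02352237]), 'gripper_force': 0.0, 'gripper_width': 0.08781320782295626}
scene 53.51712279818479 257.06969563702194 191.64325673098512 [[0.5482, 0.677, -0.4911, 1.0051], [0.8362, -0.4549, 0.3064, -0.2662], [-0.016, -0.5786, -0.8155, 0.8959], [0.0, 0.0, 0.0, 1.0]]
side 50.39485291329788 257.98537976019355 190.62937849450566 [[-0.8352, -0.2923, 0.4659, 0.1143], [-0.5499, 0.4585, -0.6982, 0.7078], [-0.0095, -0.8393, -0.5437, 0.6908], [0.0, 0.0, 0.0, 1.0]]
wrist 70.63774387876045 258.8690151179214 191.54441862761465 [[-0.2487, 0.9236, 0.2918, 0.0872], [0.9686, 0.2368, 0.0759, -0.6741], [0.001, 0.3015, -0.9535, 0.383], [0.0, 0.0, 0.0, 1.0]]
```

View pics/scene0.png

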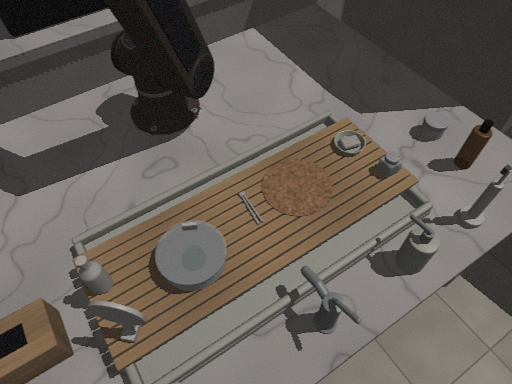

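View pics/side0.png

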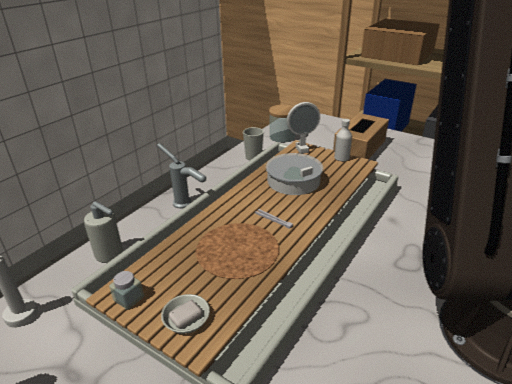

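The scene view shows the tray at about (191,255), with its grip at (190,226). The mat is at (297,187), the tweezers at (251,208) and the cap, seen through the lid, at (194,258). In the side view the tray is at (295,173), the grip at (306,171) and the mat at (237,248).

```bash
cat > h.py <<'E'
from plant import r
import cv2,numpy as np
def ray(n,uv,info=None):
    i=info or r.camera_info(n);f=192/np.tan(np.radians(i["fovy"]/2));P=np.array(i["pose"])
    d=P[:3,:3]@np.array([(uv[0]-i["cx"])/f,(uv[1]-i["cy"])/f,1]);return P[:3,3],d
def onz(n,uv,z,info=None):
    o,d=ray(n,uv,info);return o+d*(z-o[2])/d[2]
def meet(a,b):
    (o1,d1),(o2,d2)=a,b;A=np.stack([d1,-d2],1);t=np.linalg.lstsq(A,o2-o1,rcond=None)[0]
    p,q=o1+d1*t[0],o2+d2*t[1];return (p+q)/2,np.linalg.norm(p-q)
def planefit(n,pts,z,info=None):  # circle fit of pixels cast on plane z
    p=np.array([onz(n,u,z,info)[:2] for u in pts]);A=np.c_[2*p,np.ones(len(p))]
    c=np.linalg.lstsq(A,(p**2).sum(1),rcond=None)[0];return c[:2],np.sqrt(c[2]+c[0]**2+c[1]**2)
def totool(v):
    y=np.radians(r.get_state()["eef_rot"][2]);return v
E
python3 - <<'E'
from h import *
for n in("scene","side"):
    im=cv2.imread(f"pics/{n}0.png");hsv=cv2.cvtColor(im,cv2.COLOR_BGR2HSV)
    print(n,[hsv[v,u].tolist() for u,v in ([(297,187),(280,180),(260,225),(190,226),(170,260),(194,258)] if n=="scene" else [(237,248),(220,240),(200,290),(306,171),(280,182),(295,172)])])
for p,q in (((297,187),(237,248)),((190,226),(307,170)),((194,258),(293,175))):
    m,e=meet(ray("scene",p),ray("side",q));print(m,e)
for n,u in(("scene",(297,187)),("side",(237,248))):print(onz(n,u,.073))
for n in("scene","side"):
    im=cv2.imread(f"pics/{n}0.png")
    c=im[185:325,115:255] if n=="scene" else im[130:220,240:350]
    cv2.imwrite(f"pics/c_{n}.png",cv2.resize(c,None,fx=4 if n=="scene" else 5,fy=4 if n=="scene" else 5,interpolation=cv2.INTER_CUBIC))
E
```

```text
scene [[13, 115, 118], [14, 106, 101], [17, 105, 134], [0, 10, 77], [110, 7, 114], [72, 12, 109]]
side [[14, 139, 152], [14, 136, 167], [17, 126, 69], [30, 22, 71], [21, 19, 132], [69, 19, 136]]
[0.55396349 0.14041672 0.07032414] 0.002067544154380668
[ 0.53792674 -0.16350103  0.13285262] 0.005449536740238401
[ 0.59279548 -0.18886068  0.08725059] 0.0037949303520577525
[0.55623797 0.13974091 0.073     ]
[0.55135862 0.1421069  0.073     ]
```

View pics/c_scene.png

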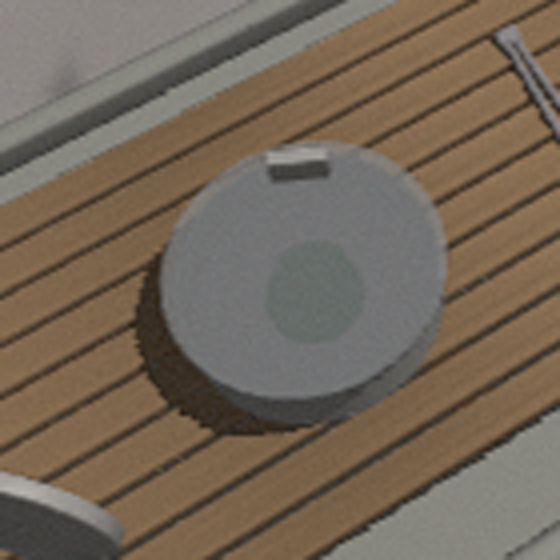

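The crop shows the lid ellipse centred near crop (303,271). The grip's bright top edge runs from (265,157) to (328,148), and the cap is a faint green disc at (316,291).

```bash
python3 - <<'E'
from h import *
t=lambda u,v:(115+u/4-.4,185+v/4-.4)
print("lid",planefit("scene",[t(*p) for p in((160,272),(310,142),(447,250),(205,182),(400,166),(175,330),(300,400),(230,388),(420,330))],.119))
c=onz("scene",t(303,271),.119);a=onz("scene",t(265,157),.141);b=onz("scene",t(328,148),.141);print(c,a,b,np.linalg.norm(a-b),(a+b)/2)
print("case",onz("scene",t(316,291),.085))
for n in("scene","side"):
    im=cv2.imread(f"pics/{n}0.png");h=cv2.cvtColor(im,cv2.COLOR_BGR2HSV)
    m=((h[...,0]<16)&(h[...,1]>85)).astype(np.uint8)
    m=cv2.morphologyEx(cv2.morphologyEx(m,cv2.MORPH_CLOSE,np.ones((3,3))),cv2.MORPH_OPEN,np.ones((7,7)))
    cs,_=cv2.findContours(m,0,2)
    for k in cs:
        if cv2.contourArea(k)>1000:print(n,cv2.minAreaRect(k),planefit(n,cv2.convexHull(k)[:,0],.073))
E
```

```text
lid (array([ 0.58912973, -0.18844575]), np.float64(0.08057167298076248))
[ 0.59366756 -0.19121583  0.119     ] [ 0.52862426 -0.17808574  0.141     ] [ 0.54351526 -0.1450228   0.141     ] 0.03626154939312534 [ 0.53606976 -0.16155427  0.141     ]
case [ 0.59135755 -0.18756307  0.085     ]
scene ((26.64879035949707, 343.65399169921875), (67.88235473632812, 84.05882263183594), 61.927513122558594) (array([ 0.56697867, -0.56574395]), np.float64(0.08465116853033466))
scene ((236.61233520507812, 227.17979431152344), (118.18976593017578, 352.3433532714844), 57.9946174621582) (array([ 0.53512941, -0.00524989]), np.float64(0.4062097567622987))
side ((217.65518188476562, 260.637939453125), (142.7301025390625, 121.45845031738281), 23.198591232299805) (array([0.56439137, 0.17783176]), np.float64(0.1856678248758677))
side ((344.48541259765625, 166.00469970703125), (48.32284164428711, 107.23936462402344), 27.121299743652344) (array([ 0.48835318, -0.37592692]), np.float64(0.2412449601854831))
side ((404.5, 31.5), (63.0, 91.0), 90.0) (array([ 0.78727339, -2.7073511 ]), np.float64(0.9884689609814324))
side ((327.8787536621094, 58.19347381591797), (114.99138641357422, 65.98837280273438), 86.85504150390625) (array([-0.13701773, -2.65908552]), np.float64(2.002450813118443))
side ((266.210693359375, 66.71446228027344), (137.8777618408203, 87.24101257324219), 87.1375961303711) (array([ 1.74478904, -1.65901415]), np.float64(1.3705295222561342))
```

```bash
python3 - <<'E'
from h import *
for n,a,b in(("bottle top",(81,262),(345,122)),("mirror top",(120,308),(304,118)),("tweezers",(251,208),(272,217)),("jar top",(392,157),(124,279)),):
    print(n,*meet(ray("scene",a),ray("side",b)))
print(onz("scene",(100,290),.07),onz("side",(343,160),.07),"mirror edges",onz("scene",(92,305),.18),onz("scene",(143,320),.18),onz("side",(289,120),.18),onz("side",(320,120),.18))
E
cat >> h.py <<'E'
E
python3 - <<'E'
import re
s=open('h.py').read();s=s[:s.index("def totool")]
s+='''def totool(p,yaw=None):
    "shares for reaching world point p (TCP) and yaw in degrees"
    s=r.get_state();R=cv2.Rodrigues(np.zeros(3))[0]
    from scipy.spatial.transform import Rotation as Ro
    R=Ro.from_euler("xyz",s["eef_rot"],degrees=True).as_matrix();v=R.T@(np.array(p)-s["tcp_pos"])/.5
    t=None if yaw is None else -((yaw-s["eef_rot"][2]+180)%360-180)/85.94
    print("share",np.round(v,3),"turn",t,"t",round(s["time_s"],2),"tcp",np.round(s["tcp_pos"],4),"rot",np.round(s["eef_rot"],1),"j",np.round(s["joints"],0),"w",round(s["gripper_width"],4),"F",np.round(s["contact_force"],1),round(s["gripper_force"],1))
'''
open('h.py','w').write(s)
E
python3 -c "
from h import *
totool((.50,-.15,.32),154.5);totool((.167,-.654,.34))"
```

```text
bottle top [ 0.52925505 -0.39229224  0.19245791] 0.0008161592460004728
mirror top [ 0.65619367 -0.363901    0.18574353] 0.004884380561242014
tweezers [0.54492342 0.0007987  0.07524593] 0.000683444759121202
jar top [0.64516078 0.38001923 0.12456243] 0.0005837183560590147
[ 0.53768946 -0.40068773  0.07      ] [ 0.5179261  -0.38175283  0.07      ] mirror edges [ 0.62027754 -0.4060098   0.18      ] [ 0.70106632 -0.33557437  0.18      ] [ 0.69401173 -0.34070279  0.18      ] [ 0.61191041 -0.39216109  0.18      ]
share [-0.895  0.812 -0.187] turn 0.46317745623753037 t 0.15 tcp [ 0.1667 -0.6537  0.2258] rot [ 179.9   -0.  -165.7] j [-59.  21.   1.  -0. -70. -17.] w 0.0875 F [-0.1  0.  -1. ] 0.0
share [-0.    -0.    -0.228] turn None t 0.15 tcp [ 0.1667 -0.6537  0.2258] rot [ 179.9   -0.  -165.7] j [-59.  21.   1.  -0. -70. -17.] w 0.0875 F [-0.1  0.  -1. ] 0.0
```

Call:
{"api": "play_rows", "payload": {"rows": [[[0,0,0,-0.08,0],[0,0,0,-0.16,0],[0,-0.05,0.05,-0.2,0.06],[0,-0.12,0.11,-0.2,0.12],[0,-0.18,0.165,-0.2,0.18],[0,-0.24,0.22,-0.2,0.24],[0,-0.3,0.275,-0.2,0.3],[0,-0.36,0.33,-0.2,0.36]]]}}

```text
time_s: 0.82
tcp_pos: [0.3006, -0.4483, 0.3264]
eef_rot: [180.0, 0.0, 163.1]
contact_force: [1.7, -0.4, -0.8]
gripper_width: 0.0878
gripper_force: 0.0
```

```bash
python3 -c "
from h import *
totool((.47,-.15,.33),154.5)"
```

```text
share [-0.151  0.669 -0.007] turn 0.09998912106634847 t 0.82 tcp [ 0.3006 -0.4483  0.3264] rot [180.    0.  163.1] j [-35.   5.  -7.  -0. -78. -72.] w 0.0878 F [ 1.7 -0.4 -0.8] 0.0
```

Call:
{"api": "play_rows", "payload": {"rows": [[[0,-0.02,0.08,0,0.05],[0,-0.04,0.16,0,0.1],[0,-0.06,0.24,0,0.1],[0,-0.08,0.32,0,0.1],[0,-0.1,0.4,0,0.1],[0,-0.12,0.48,0,0.1],[0,-0.14,0.56,0,0.1],[0,-0.15,0.64,0,0.1]]]}}

```text
time_s: 1.48
tcp_pos: [0.4644, -0.163, 0.3265]
eef_rot: [180.0, 0.0, 154.8]
contact_force: [0.4, -0.4, -0.4]
gripper_width: 0.0877
gripper_force: 0.0
```

Call:
{"api": "play_rows", "payload": {"rows": [[[0,-0.005,0.035,0,0],[0,-0.005,0.035,0,0],[0,-0.005,0.035,0,0],[0,-0.005,0.035,0,0],[0,-0.005,0.035,0,0],[0,-0.005,0.035,0,0],[0,-0.005,0.035,0,0],[0,-0.005,0.035,0,0]]]}}

```text
time_s: 2.15
tcp_pos: [0.473, -0.1508, 0.3266]
eef_rot: [180.0, 0.0, 154.7]
contact_force: [0.6, -0.3, 0.1]
gripper_width: 0.0879
gripper_force: 0.0
```

```bash
python3 - <<'E'
from h import *
import pickle
totool((.47,-.15,.33),154.5)
pickle.dump(r.camera_info("wrist"),open("pics/w1.pkl","wb"))
cv2.imwrite("pics/w1.png",cv2.cvtColor(r.capture("wrist"),cv2.COLOR_RGB2BGR))
E
```

```text
share [ 0.006 -0.001 -0.007] turn 0.0024196664620593582 t 2.15 tcp [ 0.473  -0.1508  0.3266] rot [180.    0.  154.7] j [   5.    0.  -12.   -0.  -78. -120.] w 0.0879 F [ 0.6 -0.3  0.1] 0.0
```

View pics/w1.png

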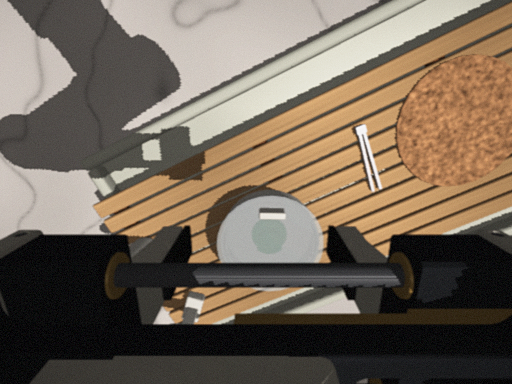

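The wrist view shows the lid at about (270,243), the grip at (272,213), the tweezers at (368,158) and the mat's left part, centred near (463,120). The lid edges and the gripper fingers line up.

```bash
python3 - <<'E'
from h import *
import pickle
I=pickle.load(open("pics/w1.pkl","rb"));im=cv2.imread("pics/w1.png")
g=cv2.cvtColor(im,cv2.COLOR_BGR2GRAY)
print(g[202:224,256:290:2])
m=(g>225).astype(np.uint8);n,l,st,c=cv2.connectedComponentsWithStats(m)
for k in range(1,n):
    if st[k,4]>15 and 200<c[k][1]<230 and 240<c[k][0]<300: print(st[k],c[k],onz("wrist",c[k],.141,I))
h=cv2.cvtColor(im,cv2.COLOR_BGR2HSV)
m=((h[...,0]<15)&(h[...,1]>100)).astype(np.uint8);m[:, :390]=0;m[195:]=0
m=cv2.morphologyEx(m,cv2.MORPH_OPEN,np.ones((9,9)))
k=max(cv2.findContours(m,0,2)[0],key=cv2.contourArea);H=cv2.convexHull(k)[:,0];H=H[(H[:,0]<505)]
print(cv2.boundingRect(k),len(H),planefit("wrist",H,.073,I))
print("lid edge est",planefit("wrist",[(217,240),(268,194),(321,240),(230,210),(305,208)],.119,I))
E
```

```text
[[174 175 174 178 173 173 171 172 173 175 175 172 172 177 177 173 177]
 [175 173 177 174 176 175 175 176 174 180 173 172 172 175 180 174 180]
 [173 177 173 180 178 178 175 177 180 174 172 177 172 175 174 179 178]
 [179 178 175 178 177 180 176 177 174 176 173 177 178 176 172 175 175]
 [174 174 174 175 174 180 179 180 180 180 178 179 180 180 175 178 173]
 [176 176 159 154 147 151 153 174 163 172 173 169 169 172 177 181 179]
 [175 171 108  93  93  91  92 100 102 105 102 106 108 115 162 180 178]
 [178 157  78  73  69  66  75  74  76  69  72  72  76  79 153 181 178]
 [177 157  80  73  78  71  73  74  69  70  75  74  74  68 146 181 182]
 [177 159  77  67  69  75  73  67  72  71  64  71  72  74 136 176 179]
 [176 159 105 117 112 114 111 106 108 105 105 103 101  95 136 175 177]
 [179 160 185 206 203 194 197 201 196 196 191 182 181 178 174 174 179]
 [177 153 207 234 232 234 233 230 230 229 227 230 227 225 225 182 175]
 [174 159 213 232 231 231 231 231 231 233 233 231 233 233 234 182 176]
 [176 154 207 230 228 229 229 228 231 232 231 231 230 234 233 182 172]
 [176 158 209 230 229 228 231 231 230 230 233 232 233 233 229 179 173]
 [176 169 202 222 220 224 225 228 225 227 227 230 227 230 222 178 174]
 [174 174 174 176 179 176 172 175 184 184 188 189 194 194 192 180 178]
 [179 174 157 154 154 155 159 157 158 156 161 163 169 177 176 176 175]
 [177 162 158 158 157 159 156 158 157 159 152 153 168 179 178 176 177]
 [164 159 159 159 160 160 157 160 159 161 159 153 168 171 180 173 173]
 [153 155 159 155 161 160 158 162 158 162 164 156 156 165 173 178 173]]
[261 214  24   5 105] [272.82857143 215.79047619] [ 0.53651596 -0.15969338  0.141     ]
(397, 55, 115, 131) 28 (array([0.54910426, 0.14173552]), np.float64(0.09430672045555946))
lid edge est (array([ 0.58385194, -0.18672147]), np.float64(0.07801357554308853))
```

```bash
python3 -c "
from h import *
totool((.5363,-.1603,.126),152.6)"
```

```text
share [-0.122  0.037  0.401] turn 0.02468936929806228 t 2.2 tcp [ 0.4731 -0.1507  0.3266] rot [180.    0.  154.7] j [   5.    0.  -12.   -0.  -78. -120.] w 0.0875 F [-0.1 -0.6 -0.8] 0.0
```

Call:
{"api": "play_rows", "payload": {"rows": [[[0,-0.06,0.02,0,0.025],[0,-0.122,0.037,0,0.025],[0,-0.122,0.037,0.08,0.025],[0,-0.122,0.037,0.16,0.025],[0,-0.122,0.037,0.24,0.025],[0,-0.122,0.037,0.3,0.025],[0,-0.122,0.037,0.3,0.025],[0,-0.122,0.037,0.3,0.025]]]}}

```text
time_s: 2.87
tcp_pos: [0.5358, -0.1599, 0.176]
eef_rot: [-179.9, -0.1, 152.6]
contact_force: [0.6, 0.1, 1.1]
gripper_width: 0.0876
gripper_force: 0.0
```

```bash
python3 - <<'E'
from h import *
import pickle
totool((.5363,-.1603,.126),152.6)
pickle.dump(r.camera_info("wrist"),open("pics/w2.pkl","wb"))
cv2.imwrite("pics/w2.png",cv2.cvtColor(r.capture("wrist"),cv2.COLOR_RGB2BGR))
E
```

```text
share [-0.002 -0.     0.1  ] turn 0.0003161473316946176 t 2.87 tcp [ 0.5358 -0.1599  0.176 ] rot [-1.799e+02 -1.000e-01  1.526e+02] j [   3.   12.  -18.    0.  -60. -121.] w 0.0876 F [0.6 0.1 1.1] 0.0
```

View pics/w2.png

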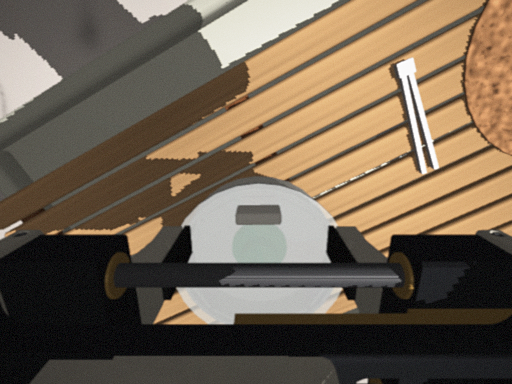

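The fin is centred between the fingers at u≈258.5 and its edges run parallel to the closing axis. I'll check its position along tool x by ray.

```bash
python3 - <<'E'
from h import *
import pickle
I=pickle.load(open("pics/w2.pkl","rb"));g=cv2.cvtColor(cv2.imread("pics/w2.png"),cv2.COLOR_BGR2GRAY)
print(g[200:230,[240,250,258,266,276]].T.tolist())
for v in (206,213.5,224):print(v,onz("wrist",(258.5,v),.141,I),onz("wrist",(258.5,v),.119,I))
E
```

```text
[[197, 195, 199, 202, 189, 122, 82, 85, 89, 87, 85, 88, 89, 94, 106, 110, 110, 107, 110, 110, 109, 108, 110, 100, 119, 184, 197, 192, 177, 177], [193, 195, 198, 202, 189, 116, 82, 83, 88, 93, 86, 92, 87, 96, 105, 105, 109, 108, 112, 110, 109, 103, 108, 100, 114, 166, 180, 179, 178, 179], [196, 200, 197, 202, 188, 121, 79, 87, 87, 87, 88, 84, 91, 98, 106, 108, 108, 106, 106, 105, 107, 107, 100, 102, 127, 170, 174, 181, 178, 181], [201, 197, 193, 197, 172, 104, 82, 86, 87, 85, 85, 84, 86, 102, 103, 111, 109, 112, 108, 109, 105, 107, 105, 105, 122, 171, 177, 177, 178, 177], [193, 197, 200, 197, 172, 110, 86, 83, 86, 86, 87, 86, 83, 98, 100, 106, 109, 108, 109, 105, 106, 109, 104, 108, 146, 187, 183, 178, 174, 176]]
206 [ 0.52683675 -0.15564576  0.141     ] [ 0.53410133 -0.15949475  0.119     ]
213.5 [ 0.53226539 -0.15844832  0.141     ] [ 0.54015031 -0.16261756  0.119     ]
224 [ 0.54003025 -0.16245696  0.141     ] [ 0.54880246 -0.16708427  0.119     ]
```

Call:
{"api": "play_rows", "payload": {"rows": [[[0,-0.001,0,0.05,0],[0,-0.001,0,0.1,0],[0,-0.001,0,0.1,0],[1,-0.001,0,0.1,0],[1,-0.001,0,0.1,0],[1,-0.001,0,0.1,0],[1,-0.001,0,0.1,0],[1,-0.001,0,0.1,0]]], "squeeze": 5}}

```text
time_s: 3.58
tcp_pos: [0.5375, -0.1597, 0.1279]
eef_rot: [180.0, 0.1, 152.6]
contact_force: [-0.6, -0.9, -0.2]
gripper_width: 0.06
gripper_force: 0.0
```

Call:
{"api": "play_rows", "payload": {"rows": [[[1,0,0,0,0],[1,0,0,0,0],[1,0,0,0,0],[1,0,0,0,0],[1,0,0,0,0],[1,0,0,0,0],[1,0,0,0,0],[1,0,0,0,0]]]}}

```text
time_s: 4.25
tcp_pos: [0.5368, -0.1597, 0.1266]
eef_rot: [-180.0, -0.0, 152.6]
contact_force: [-1.0, 0.5, 2.6]
gripper_width: 0.0361
gripper_force: 5.0
```

Call:
{"api": "play_rows", "payload": {"rows": [[[1,-0.001,0,-0.008,0],[1,-0.002,0,-0.016,0],[1,-0.004,0,-0.024,0],[1,-0.006,0,-0.032,0],[1,-0.008,0,-0.04,0],[1,-0.01,0,-0.048,0],[1,-0.012,0,-0.056,0],[1,-0.013,0,-0.062,0]]]}}

```text
time_s: 4.92
tcp_pos: [0.5429, -0.1627, 0.1581]
eef_rot: [180.0, 0.0, 152.6]
contact_force: [0.7, -0.1, -1.4]
gripper_width: 0.0359
gripper_force: 5.0
```

```bash
python3 - <<'E'
from h import *
totool((.5363,-.1603,.126),152.6)
a=r.capture("side");b=r.capture("scene")
a=cv2.resize(a[120:220,230:364],None,fx=3,fy=3);b=cv2.resize(b[180:330,115:265],None,fx=2,fy=2)
cv2.imwrite("pics/t1.png",cv2.cvtColor(np.hstack([a,b]),cv2.COLOR_RGB2BGR))
E
```

```text
share [ 0.014 -0.002  0.064] turn 0.0003521981916053826 t 4.92 tcp [ 0.5429 -0.1627  0.1581] rot [180.    0.  152.6] j [   3.   14.  -19.    0.  -58. -120.] w 0.0359 F [ 0.7 -0.1 -1.4] 5.0
```

View pics/t1.png

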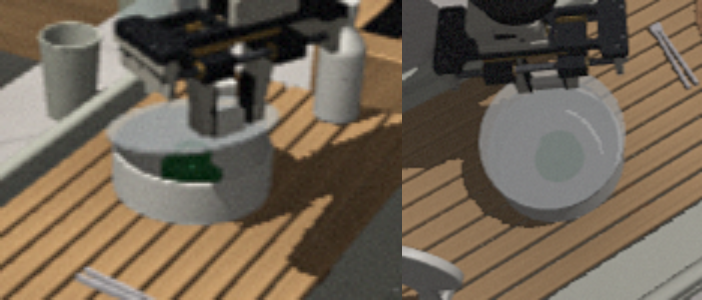

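Call:
{"api": "play_rows", "payload": {"rows": [[[1,0,0,0,0],[1,0,0,0,0],[1,0,0,0,0],[1,0,0,-0.02,0],[1,0,0,-0.04,0],[1,0,0,-0.06,0],[1,0,0,-0.09,0],[1,0,0,-0.12,0]]], "squeeze": 50}}

```text
time_s: 5.68
tcp_pos: [0.5426, -0.1627, 0.2191]
eef_rot: [180.0, 0.0, 152.6]
contact_force: [-0.2, -0.2, -0.8]
gripper_width: 0.0351
gripper_force: 50.0
```

```bash
python3 - <<'E'
from h import *
totool((.494,.139,.218),182.6)
a=r.capture("side");b=r.capture("scene")
a=cv2.resize(a[100:220,230:364],None,fx=3,fy=3);b=cv2.resize(b[150:330,115:265],None,fx=2,fy=2)
cv2.imwrite("pics/t2.png",cv2.cvtColor(np.hstack([a,b]),cv2.COLOR_RGB2BGR))
E
```

```text
share [0.364 0.491 0.002] turn -0.34873871361228265 t 5.68 tcp [ 0.5426 -0.1627  0.2191] rot [180.    0.  152.6] j [   3.   11.  -14.    0.  -65. -120.] w 0.0351 F [-0.2 -0.2 -0.8] 50.0
```

View pics/t2.png

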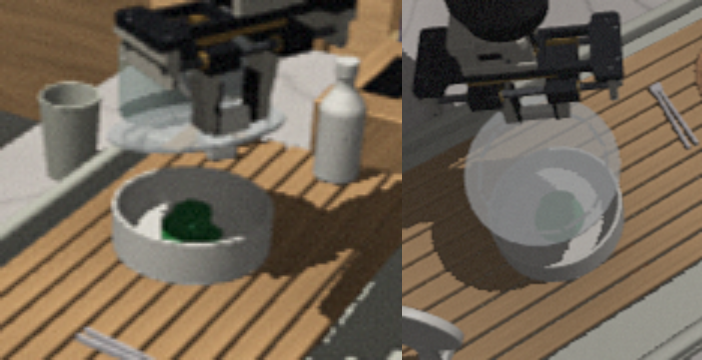

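The lid is clear of the tray and held at a small tilt, so I'll carry it to the mat.

Call:
{"api": "play_rows", "payload": {"rows": [[[1,0.02,0.03,0,-0.02],[1,0.05,0.07,0,-0.06],[1,0.085,0.115,0,-0.1],[1,0.12,0.165,0,-0.14],[1,0.155,0.215,0,-0.18],[1,0.19,0.26,0,-0.22],[1,0.225,0.305,0,-0.26],[1,0.26,0.35,0,-0.3]]]}}

```text
time_s: 6.45
tcp_pos: [0.507, 0.0538, 0.2178]
eef_rot: [180.0, 0.0, 178.6]
contact_force: [0.9, 0.1, -0.8]
gripper_width: 0.0352
gripper_force: 50.0
```

```bash
python3 -c "
from h import *
totool((.494,.139,.15),182.6)"
```

```text
share [0.03  0.17  0.136] turn -0.04676374255517036 t 6.45 tcp [0.507  0.0538 0.2178] rot [180.    0.  178.6] j [  28.    5.  -21.   -0.  -64. -120.] w 0.0352 F [ 0.9  0.1 -0.8] 50.0
```

Call:
{"api": "play_rows", "payload": {"rows": [[[1,0.004,0.05,0,-0.047],[1,0.008,0.1,0,-0.047],[1,0.016,0.14,0.02,-0.047],[1,0.016,0.17,0.06,-0.047],[1,0.016,0.17,0.1,-0.047],[1,0.016,0.17,0.14,-0.047],[1,0.016,0.17,0.156,-0.047],[1,0.016,0.17,0.156,-0.047]]]}}

```text
time_s: 7.12
tcp_pos: [0.5007, 0.137, 0.1378]
eef_rot: [-179.9, -0.2, -177.6]
contact_force: [0.3, 0.7, -1.4]
gripper_width: 0.0352
gripper_force: 50.0
```

```bash
python3 - <<'E'
from h import *
totool((.501,.139,.125),182.6)
a=r.capture("side");b=r.capture("scene")
a=cv2.resize(a[170:300,150:310],None,fx=2.5,fy=2.5);b=cv2.resize(b[110:240,220:370],None,fx=2.5,fy=2.5)
cv2.imwrite("pics/t3.png",cv2.cvtColor(np.hstack([a,b]),cv2.COLOR_RGB2BGR))
E
```

```text
share [-0.001  0.004  0.026] turn -0.0018408541401934932 t 7.12 tcp [0.5007 0.137  0.1378] rot [-179.9   -0.2 -177.6] j [  37.   11.  -26.   -0.  -54. -125.] w 0.0352 F [ 0.3  0.7 -1.4] 50.0
```

View pics/t3.png

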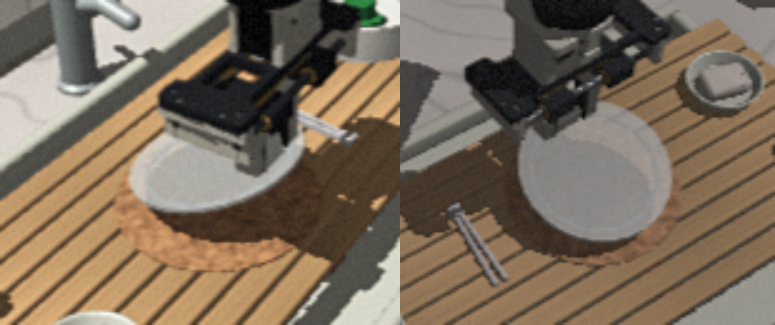

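Call:
{"api": "play_rows", "payload": {"rows": [[[1,0,0.004,0.008,0],[1,0,0.004,0.016,0],[1,0,0.004,0.022,0],[1,0,0.004,0.028,0],[1,0,0.004,0.032,0],[1,0,0.004,0.034,0],[1,0,0.004,0.034,0],[1,0,0.004,0.034,0]]]}}

```text
time_s: 7.88
tcp_pos: [0.5019, 0.1397, 0.1226]
eef_rot: [-180.0, -0.0, -177.5]
contact_force: [-0.9, 0.2, -0.8]
gripper_width: 0.035
gripper_force: 50.0
```

Call:
{"api": "play_rows", "payload": {"rows": [[[1,0,0,0,0],[1,0,0,0,0],[1,0.002,0,0.01,0],[1,0.004,0,0.02,0],[1,0.006,0,0.03,0],[1,0.008,0,0.04,0],[1,0.01,0,0.048,0],[1,0.012,0,0.054,0]]], "squeeze": 4}}

```text
time_s: 8.55
tcp_pos: [0.4957, 0.1394, 0.0948]
eef_rot: [-180.0, -0.0, -177.5]
contact_force: [-0.1, -0.7, -0.4]
gripper_width: 0.0361
gripper_force: 4.0
```

```bash
python3 -c "
from h import *
totool((.494,.139,.09),182.6)"
```

```text
share [ 0.003 -0.001  0.01 ] turn -0.0016882257377059718 t 8.55 tcp [0.4957 0.1394 0.0948] rot [-180.    -0.  -177.5] j [  38.   13.  -29.    0.  -48. -125.] w 0.0361 F [-0.1 -0.7 -0.4] 4.0
```

Next I lower the last few millimetres and release.

Call:
{"api": "play_rows", "payload": {"rows": [[[1,0,0,0.004,0],[1,0.001,0,0.008,0],[1,0.001,0,0.009,0],[1,0.001,0,0.009,0],[0.4,0.001,0,0.009,0],[0.2,0.001,0,0.009,0],[0,0.001,0,0.009,0],[0,0.001,0,0.009,0]]]}}

```text
time_s: 9.22
tcp_pos: [0.4955, 0.1395, 0.0912]
eef_rot: [180.0, 0.0, -177.5]
contact_force: [0.4, 0.4, 0.6]
gripper_width: 0.0572
gripper_force: 0.0
```

Call:
{"api": "play_rows", "payload": {"rows": [[[0,0,0,0,0],[0,0,0,0,0],[0,0,0,0,0],[0,0,0,-0.05,0],[0,0,0,-0.12,0],[0,0,0,-0.19,0],[0,0,0,-0.26,0],[0,0,0,-0.3,0]]]}}

```text
time_s: 9.88
tcp_pos: [0.4965, 0.1398, 0.2453]
eef_rot: [179.9, 0.2, -177.5]
contact_force: [0.7, 0.3, 0.3]
gripper_width: 0.0873
gripper_force: 0.0
```

```bash
python3 - <<'E'
from h import *
totool((.59,-.188,.24),152.6)
a=r.capture("side");b=r.capture("scene")
cv2.imwrite("pics/s4.png",cv2.cvtColor(a,cv2.COLOR_RGB2BGR));cv2.imwrite("pics/sc4.png",cv2.cvtColor(b,cv2.COLOR_RGB2BGR))
a=cv2.resize(a[170:300,150:310],None,fx=2.5,fy=2.5);b=cv2.resize(b[125:255,220:370],None,fx=2.5,fy=2.5)
cv2.imwrite("pics/t4.png",cv2.cvtColor(np.hstack([a,b]),cv2.COLOR_RGB2BGR))
E
```

```text
share [-0.158 -0.663  0.01 ] turn 0.3476858474890964 t 9.88 tcp [0.4965 0.1398 0.2453] rot [ 179.9    0.2 -177.5] j [  38.    5.  -18.    0.  -68. -125.] w 0.0873 F [0.7 0.3 0.3] 0.0
```

View pics/t4.png

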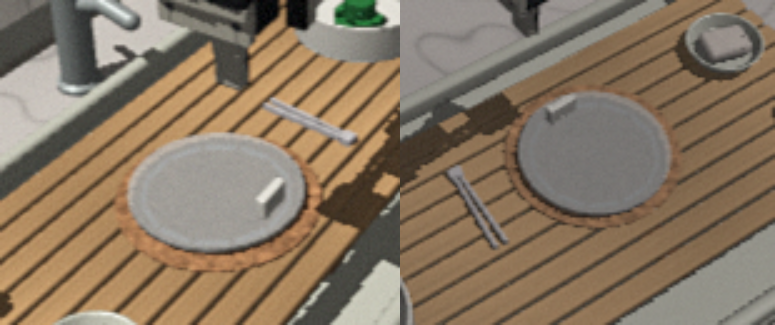

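The lid lies flat and centred on the mat with its grip free. Next I locate the cap.

```bash
cat >> h.py <<'E'
def green(im):
    h=cv2.cvtColor(im,cv2.COLOR_BGR2HSV);m=((h[...,0]>40)&(h[...,0]<90)&(h[...,1]>120)).astype(np.uint8)
    return m
E
python3 - <<'E'
from h import *
for n,f in(("scene","sc4"),("side","s4")):
    m=green(cv2.imread(f"pics/{f}.png"));N,l,st,c=cv2.connectedComponentsWithStats(m)
    for k in range(1,N):
        if st[k,4]>30:print(n,st[k],c[k],onz(n,c[k],.1))
totool((.55,-.16,.26),-90)
E
```

```text
scene [182 246  23  25 413] [193.31476998 257.66343826] [ 0.59934499 -0.18992926  0.1       ]
side [284 167  20  13 178] [292.98314607 174.        ] [ 0.58453978 -0.1767268   0.1       ]
share [-0.079 -0.605 -0.03 ] turn -1.018373939094877 t 9.98 tcp [0.4973 0.1404 0.2456] rot [ 179.8    0.4 -177.5] j [  38.    5.  -18.    0.  -67. -125.] w 0.0877 F [ 0.  -0.1 -0.9] 0.0
```

Call:
{"api": "play_rows", "payload": {"rows": [[[0,-0.02,-0.07,0,-0.08],[0,-0.03,-0.14,0,-0.16],[0,-0.05,-0.21,0,-0.24],[0,-0.06,-0.28,0,-0.32],[0,-0.08,-0.35,0,-0.4],[0,-0.09,-0.42,0,-0.48],[0,-0.1,-0.49,0,-0.56],[0,-0.1,-0.55,0,-0.64]]]}}

```text
time_s: 10.65
tcp_pos: [0.5573, -0.1345, 0.2402]
eef_rot: [180.0, -0.0, -124.7]
contact_force: [0.6, 0.2, 0.2]
gripper_width: 0.0874
gripper_force: 0.0
```

```bash
python3 -c "
from h import *
totool((.59,-.188,.26),-90)"
```

```text
share [ 0.051 -0.115 -0.04 ] turn -0.4032175948969234 t 10.65 tcp [ 0.5573 -0.1345  0.2402] rot [ 180.    -0.  -124.7] j [  6.  11. -11.  -0. -68. -41.] w 0.0874 F [0.6 0.2 0.2] 0.0
```

Call:
{"api": "play_rows", "payload": {"rows": [[[0,0.02,-0.04,-0.02,-0.08],[0,0.04,-0.08,-0.04,-0.16],[0,0.05,-0.115,-0.04,-0.24],[0,0.05,-0.115,-0.04,-0.32],[0,0.05,-0.115,-0.04,-0.4],[0,0.05,-0.115,-0.04,-0.403],[0,0.05,-0.115,-0.04,-0.403],[0,0.05,-0.115,-0.04,-0.403]]]}}

```text
time_s: 11.32
tcp_pos: [0.5897, -0.1858, 0.2607]
eef_rot: [180.0, 0.0, -90.5]
contact_force: [0.0, -0.6, 0.8]
gripper_width: 0.0878
gripper_force: 0.0
```

```bash
python3 - <<'E'
from h import *
totool((.589,-.1875,.1),-90)
I=r.camera_info("wrist");im=cv2.cvtColor(r.capture("wrist"),cv2.COLOR_RGB2BGR);cv2.imwrite("pics/w5.png",im)
m=green(im);N,l,st,c=cv2.connectedComponentsWithStats(m)
for k in range(1,N):
    if st[k,4]>60:print(st[k],c[k],onz("wrist",c[k],.1,I),onz("wrist",c[k],.108,I))
cv2.imwrite("pics/c5.png",cv2.resize(im[90:270,160:360],None,fx=3,fy=3))
E
```

```text
share [0.003 0.001 0.321] turn -0.00626013873246311 t 11.32 tcp [ 0.5897 -0.1858  0.2607] rot [180.    0.  -90.5] j [  1.  14.  -4.  -0. -72.  -1.] w 0.0878 F [ 0.  -0.6  0.8] 0.0
[ 237  149   46   44 1505] [259.66445183 170.9820598 ] [ 0.58831589 -0.1932968   0.1       ] [ 0.58833226 -0.19517519  0.108     ]
```

View pics/c5.png

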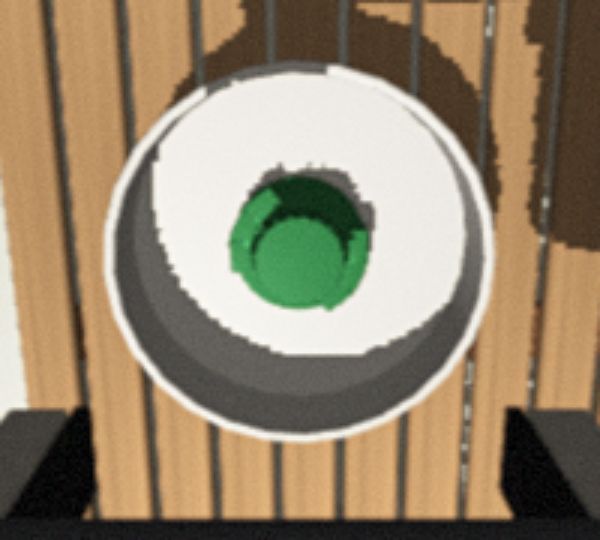

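The crop shows the rim ellipse at x 105–493 and y 63–440, the cap-top disc at about (300,263) and the collar around it.

```bash
python3 - <<'E'
from h import *
I=r.camera_info("wrist");t=lambda u,v:(160+u/3-.33,90+v/3-.33)
print("rim",planefit("wrist",[t(*p) for p in((105,250),(493,245),(298,440),(180,400),(420,400),(130,345),(270,66),(330,67),(470,345))],.114,I))
print("top",planefit("wrist",[t(*p) for p in((257,262),(344,262),(300,308),(268,292),(332,292),(300,217))],.108,I),onz("wrist",t(300,263),.108,I))
totool((.588,-.188,.1))
E
```

```text
rim (array([ 0.5886371 , -0.18781604]), np.float64(0.07480264118079705))
top (array([ 0.58835529, -0.1874105 ]), np.float64(0.017692635397929018)) [ 0.58848244 -0.1873973   0.108     ]
share [0.005 0.003 0.322] turn None t 11.37 tcp [ 0.5897 -0.1857  0.2609] rot [180.    0.  -90.5] j [  1.  14.  -4.  -0. -72.  -1.] w 0.0875 F [0.4 0.3 0.3] 0.0
```

Call:
{"api": "play_rows", "payload": {"rows": [[[0.3,0.004,0.002,0.06,0],[0.3,0.004,0.002,0.13,0],[0.3,0.004,0.002,0.2,0],[0.3,0.004,0.002,0.26,0],[0.3,0.004,0.002,0.3,0],[0.3,0.004,0.002,0.32,0],[0.3,0.004,0.002,0.332,0],[0.3,0.004,0.002,0.332,0]]]}}

```text
time_s: 12.03
tcp_pos: [0.5888, -0.1879, 0.0945]
eef_rot: [179.9, -0.0, -90.4]
contact_force: [-0.3, 0.3, 0.8]
gripper_width: 0.0612
gripper_force: 0.0
```

Call:
{"api": "play_rows", "payload": {"rows": [[[1,0,0,0,0],[1,0,0,0,0],[1,0,0,0,0],[1,0,0,0,0],[1,0,0,0,0],[1,0,0,0,0],[1,0,0,0,0],[1,0,0,0,0]]], "squeeze": 20}}

```text
time_s: 12.7
tcp_pos: [0.5893, -0.188, 0.0959]
eef_rot: [-179.9, -0.0, -90.3]
contact_force: [-1.6, 1.6, 6.4]
gripper_width: 0.0352
gripper_force: 20.0
```

```bash
python3 -c "
from h import *
totool((.5885,-.1876,.095));print(r.get_state()['moment'])"
```

```text
share [-0.001  0.002  0.002] turn None t 12.7 tcp [ 0.5893 -0.188   0.0959] rot [-179.9   -0.   -90.3] j [  0.  22. -16.   0. -52.  -1.] w 0.0352 F [-1.6  1.6  6.4] 20.0
[ 0.45637866  0.60399843 -0.04733385]
```

Gripped at 35 mm. Now a trial turn one way.

Call:
{"api": "play_rows", "payload": {"rows": [[[1,0,0,0,0.05],[1,0,0,0,0.1],[1,0,0,0,0.15],[1,0,0,0,0.2],[1,0,0,0,0.25],[1,0,0,0,0.3],[1,0,0,0,0.35],[1,0,0,0,0.35]]]}}

```text
time_s: 13.37
tcp_pos: [0.5897, -0.1882, 0.0959]
eef_rot: [-179.9, 0.0, -120.6]
contact_force: [-0.3, -0.4, 6.1]
gripper_width: 0.0352
gripper_force: 20.0
```

```bash
python3 -c "
from h import *
totool((.5885,-.1876,.095));print(r.get_state()['moment'])"
```

```text
share [0.    0.003 0.002] turn None t 13.37 tcp [ 0.5897 -0.1882  0.0959] rot [-179.9    0.  -120.6] j [  0.  22. -16.   0. -52. -31.] w 0.0352 F [-0.3 -0.4  6.1] 20.0
[ 0.06005729  0.09667227 -0.01977591]
```

Almost no torque after 0.52 rad, which is past any stop, so this is the free way. I'll continue to about 1.4 rad.

Call:
{"api": "play_rows", "payload": {"rows": [[[1,0,0,0,0.07],[1,0,0,0,0.14],[1,0,0,0,0.21],[1,0,0,0,0.28],[1,0,0,0,0.35],[1,0,0,0,0.42],[1,0,0,0,0.49],[1,0,0,0,0.56]]]}}

```text
time_s: 14.03
tcp_pos: [0.5897, -0.1882, 0.096]
eef_rot: [-180.0, 0.1, -168.7]
contact_force: [-0.1, -0.1, 4.5]
gripper_width: 0.0354
gripper_force: 20.0
```

Call:
{"api": "play_rows", "payload": {"rows": [[[1,0,0,0,0.02],[1,0,0,0,0.02],[1,0,0,0,0.02],[1,0,0,0,0.02],[1,0,0,0,0.02],[1,0,0,0,0.02],[1,0,0,0,0.02],[1,0,0,0,0.02]]]}}

```text
time_s: 14.7
tcp_pos: [0.5897, -0.1882, 0.096]
eef_rot: [-180.0, 0.1, -170.1]
contact_force: [-0.8, -0.1, 5.3]
gripper_width: 0.0353
gripper_force: 20.0
```

```bash
python3 - <<'E'
from h import *
totool((.5885,-.1876,.095));print(r.get_state()['moment'])
a=r.capture("side");b=r.capture("scene")
a=cv2.resize(a[130:210,245:345],None,fx=4,fy=4);b=cv2.resize(b[210:290,145:245],None,fx=4,fy=4)
cv2.imwrite("pics/t6.png",cv2.cvtColor(np.hstack([a,b]),cv2.COLOR_RGB2BGR))
E
```

```text
share [0.002 0.002 0.002] turn None t 14.7 tcp [ 0.5897 -0.1882  0.096 ] rot [-1.800e+02  1.000e-01 -1.701e+02] j [  0.  22. -16.   0. -52. -81.] w 0.0353 F [-0.8 -0.1  5.3] 20.0
[ 0.00961389  0.04873108 -0.03427261]
```

Call:
{"api": "play_rows", "payload": {"rows": [[[1,0,0,-0.004,0],[1,0,0,-0.008,0],[1,0,0,-0.012,0],[1,0,0,-0.016,0],[1,0,0,-0.02,0],[1,0,0,-0.024,0],[1,0,0,-0.028,0],[1,0,0,-0.03,0]]], "squeeze": 25}}

```text
time_s: 15.47
tcp_pos: [0.589, -0.188, 0.1104]
eef_rot: [-180.0, 0.0, -170.2]
contact_force: [0.1, -0.1, 0.0]
gripper_width: 0.0352
gripper_force: 25.0
```

It came free with no resistance. I'll lift to 105 mm.

Call:
{"api": "play_rows", "payload": {"rows": [[[1,0,0,-0.03,0],[1,0,0,-0.06,0],[1,0,0,-0.09,0],[1,0,0,-0.12,0],[1,0,0,-0.15,0],[1,0,0,-0.17,0],[1,0,0,-0.18,0],[1,0,0,-0.18,0]]]}}

```text
time_s: 16.13
tcp_pos: [0.5894, -0.188, 0.2012]
eef_rot: [-180.0, 0.1, -170.3]
contact_force: [0.6, -0.4, 0.2]
gripper_width: 0.0352
gripper_force: 25.0
```

Call:
{"api": "play_rows", "payload": {"rows": [[[1,0,0,0,0],[1,0,0,0,0],[1,0,0,0,0],[1,0,0,0,0],[1,0,0,0,0],[1,0,0,0,0],[1,0,0,0,0],[1,0,0,0,0]]]}}

```text
time_s: 16.8
tcp_pos: [0.5889, -0.188, 0.2]
eef_rot: [180.0, -0.0, -170.3]
contact_force: [0.7, 0.3, 0.7]
gripper_width: 0.035
gripper_force: 25.0
```

```bash
python3 - <<'E'
from h import *
totool((.5885,-.1876,.095))
a=r.capture("side");b=r.capture("scene")
a=cv2.resize(a[90:300,170:380],None,fx=1.9,fy=1.9);b=cv2.resize(b[130:340,90:300],None,fx=1.9,fy=1.9)
cv2.imwrite("pics/t7.png",cv2.cvtColor(np.hstack([a,b]),cv2.COLOR_RGB2BGR))
E
```

```text
share [0.001 0.001 0.21 ] turn None t 16.8 tcp [ 0.5889 -0.188   0.2   ] rot [ 180.    -0.  -170.3] j [  0.  16.  -9.  -0. -65. -81.] w 0.035 F [0.7 0.3 0.7] 25.0
```

View pics/t7.png

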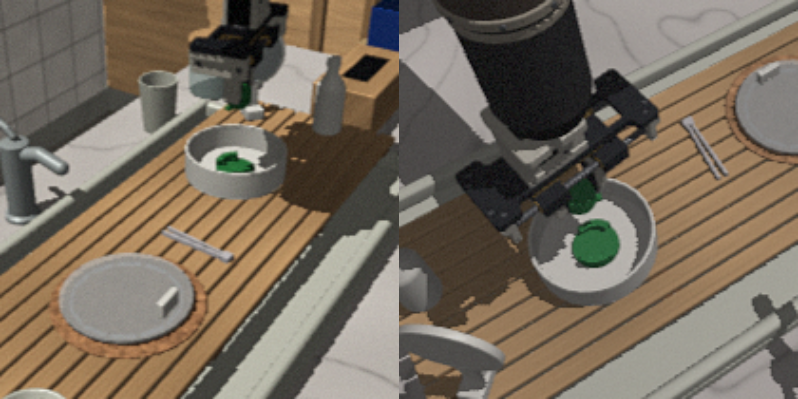

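The cap is held level about 105 mm above the open case. The lid is flat on the mat, so I'm handing in the job.

```bash
python3 -c "
from plant import r
print(r.close_job())"
```

```text
the job is handed in; nothing more can be done
None
```

I handed the job in at about 17 s; no verdict came back. The lid was tipped, lifted off and laid flat and centred on the mat; the cap gave clockwise seen from above, and the gripper holds it level about 105 mm above the case.

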